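# Slide the tram-stop roof out over the tier edge

## Task

Make a roof for the tram stop: with the fingertips, push the flat plywood panel across the top tier, out over the edge above the tram track, until 35 mm of it sticks out all along (the dark line inlaid across the panel then lies right over the edge) and it sits square to that edge. Keep the panel lying flat on the tier: do not pick it up or tip it, and leave the tram, fir tree, lid box and viaduct arch where they stand.

Things in the scene. Friction and masses are not known exactly. Their poses are not given: they have to be found in the camera images.
- tiers: Two stacked white acrylic tiers, fixed. Origin at table level; x across the tiers, away from the robot at yaw 0; y along them, z up. Lower deck x -200 to +160 mm, y +-270, top at z 50. Upper deck x -210 to +50, y +-220, flat top at z 130, 8 mm thick. A wooden tram track 40 mm wide, top at z 58, runs along y on the lower deck at x = 88, beyond and below the upper deck's far edge.
- portal (a point): Top of the steel tunnel portal fixed over the track near its +y end: (88, 215, 139) mm in the tiers' frame. The portal is 68 mm wide (x) and 30 mm long (y).
- deck_edge (a point): Middle of the upper deck's far top edge, the edge above the track: at (50, 0, 130) mm in the tiers' frame, with the same axes: x points outward over the track, y along the edge. An overhang is a positive x here.
- roof: Loose flat plywood panel, 100 mm (x) by 110 mm (y) by 8 mm thick, about 70 g, plain dry friction. Origin at the centre of its underside; x points to its leading end, which is to overhang. It starts on the upper deck, inside the edge and askew. A dark line 3 mm wide is inlaid across the top, 35 mm behind the leading end (x = +15 mm).
- roof_left (a point): Leading corner of the panel's underside on its +y side: (50, 55, 0) mm in the panel's frame.
- roof_right (a point): Leading corner of the panel's underside on its -y side: (50, -55, 0) mm in the panel's frame.
- tram: Silver plastic toy tram, loose, 130 mm long (y), 34 mm wide (x), 50 mm high, on the track; origin at the centre of its underside. Leave alone.
- fir: White ceramic fir tree, loose, 64 mm across, 118 mm high, on the upper deck at one side of the panel (either side; the lid box is on the other); origin at the centre of its foot. Leave alone.
- lidbox: Matte black plastic flip-top box, shut, loose, one piece, about 70 (x) by 51 (y) by 40 mm high, on the upper deck on the panel's other side; origin at the centre of its underside. Leave alone.
- viaduct: Wooden viaduct arch, loose, 140 mm long (x), 40 mm thick (y), 98 mm high, on the table to the right (-y) of the tiers; origin at the middle of its foot. Leave alone.

How it is judged:
By the outcome, as a careful person would: the job done as asked, in the order asked, and still so for the second after the job is handed in, with the robot touching nothing.
It also fails if it takes over 35 s, if anything falls off the work surface, if the arm or the gripper's body presses on something with over 40 N, if the wrist force passes 120 N, or if a joint passes its speed limit or range.

## Robot

A 6-joint arm with a two-finger parallel gripper is mounted at the origin on the work surface. World frame = base frame: x ahead of the robot, y to its left, z up, the work surface at z = 0. Lengths are in m, angles in rad, forces in N, time in s.
With the tool pointing down it reaches from about 0.375 to 0.9 m from the base axis. Payload 3.1 kg.
Tool frame: the origin (TCP) lies on the centre line of the jaws, within the pads' length; the fingertips stand 25 mm ahead of it and the grasp point (between the pads) lies 6 mm ahead of it; x points along the fingers, y is the direction in which the jaws open and shut, and the axes are right-handed (so a half turn about x gives the same grasp; the last joint's range is limited). The gripper opens to 87 mm and grips with 3 to 60 N. Pads are 19 mm wide; open, the fingers measure 117 mm over their backs; the gripper's body (75 mm by 190 mm) begins 51 mm behind the grasp point.
Start: joints at [-1.391, 0.527, 1.433, -0, 1.181, -0.178], TCP at [0.219, -0.585, 0.248] pointing down, gripper open.
Joint ranges: [-3.08, 3.08], [-0.75, 2.2], [0.22, 2.44], [-1.43, 4.57], [0, 2.65], [-2.85, 2.85]. Speed limits (rad/s): [2.79, 2.79, 3.14, 3.14, 3.14, 3.14].

## Interface

Orientations are given as a unit quaternion [x, y, z, w].
In Python, from rig import robot gives the robot as it stands. The module is installed in compiled form; this text tells all that it offers.
- The arm moves only by the tool move_arm, never from a script. Its argument "commands" is a list of rows, each a list of 5 numbers: the gripper's target within -1 to 1 (shut at 1, half-way at 0, fully open at -1), then the shift along the tool's x, y, z in mm, then the turn about the tool's x in degrees. A call has 1 to 8 rows; each row is the pose to reach, as a shift and turn from the pose commanded when the call began, along the tool's axes at that moment; what a row does not reach only later rows make up. A row lasts 1/12 s, in which the tool goes at most 41.7 mm and 7.16 degrees, less where a joint would pass 70% of its speed; a pose out of reach is approached as far as the arm can. A call with a gripper value outside its range is refused whole. The fingers move at their own pace and stop on an object; "newtons" is the grip in N (left out, the last holds). Time passes only in rows, so rows that repeat a pose let the fingers close. It gives the time, the measured TCP pose, the force and the opening at its end, in the units of the state.
- robot.get_obs(): the state, without advancing time (a new reading comes with each control period).
- robot.camera(name): name is "side" or "top"; returns a dict with "image" (384x512x3 uint8, red, green, blue), "fx", "fy", "cx", "cy" (pixels), "distortion" ([k1, k2, p1, p2, k3] as OpenCV has them; the pictures are not rectified), "xyz" and "rotation" of the camera in the world. Camera axes: x right, y down, z forward; pixel columns grow to the right and rows downward; lengths in m; the calibration is good to about 2 mm. A picture is of the moment at which its call begins. There is no depth.
- robot.hand_in(): hands the job in, once; it reports no verdict.
Trained networks look in a picture, given as the dict that the camera call returned (one of the last four; its "shot" number tells which), for a name from the list of things; names that differ only in an ending like _2 or _b are one class to them, and where a whole thing is asked for, a point or a joint stands for the part that bears it (a point fixed in the world has none). Each returns a list of dicts, best first, with "p" (0 to 1); they miss things now and then, are a little off and sometimes report something else, mostly with a low value. They report only what shows in the picture. A call takes as long as a camera call.
- robot.regions_of(picture, name): "pixels" (384x512 bool, what is visible of it) and "bbox" ([left, top, right, bottom] in pixels, round what is visible of it).
The state is a dict: "time": time; "q": joint angles; "joint_velocities": joint speeds; "joint_torque": joint torques, N m; "position": TCP position; "tool_rot": TCP orientation; "ft_force": force on the tool from outside, world axes, zero at the start; "moment": the same for the moment, N m; "grip_width": finger opening in m.
Only numpy, scipy, OpenCV 4.12 (cv2) and the standard library are available. Lean on these libraries where they do the work, as an engineer would, in place of code of your own. Each camera call takes 0.05 s, during which the arm holds its last target.

## Working session

There is one attempt and no reset: what is moved stays moved. The work goes in short steps, Python scripts to look and compute and a tool call to move; the robot and the scene stay as the last step left them, time stands still between calls to the robot, and variables do not carry over. Pictures are saved under pics/ and viewed, and the job is handed in when it is done.

Besides the shell and the picture viewer there is one more tool, called after ">>>" as name(argument=value, ...) on one line, values as JSON. move_arm: Moves the arm, as the interface text tells. Its arguments: {"type":"object","properties":{"commands":{"type":"array","items":{"type":"array","items":{"type":"number"}}},"newtons":{"type":"number"}},"required":["commands"]}

```bash
mkdir -p pics; ls
cat > h.py <<'E'
import numpy as np,cv2
from scipy.spatial.transform import Rotation as R
from rig import robot
def K(c): return np.array([[c['fx'],0,c['cx']],[0,c['fy'],c['cy']],[0,0,1.]]),np.array(c['distortion'],float)
def rot(c):
    r=np.array(c['rotation'],float)
    return r if r.shape==(3,3) else R.from_quat(r).as_matrix()
def toz(c,uv,z):
    k,d=K(c); p=cv2.undistortPoints(np.array(uv,float).reshape(-1,1,2),k,d).reshape(-1,2)
    v=np.c_[p,np.ones(len(p))]@rot(c).T; o=np.array(c['xyz'])
    return o+v*((z-o[2])/v[:,2])[:,None]
def proj(c,X):
    k,d=K(c); r=rot(c).T; t=-r@np.array(c['xyz'])
    return cv2.projectPoints(np.array(X,float).reshape(-1,1,3),cv2.Rodrigues(r)[0],t,k,d)[0].reshape(-1,2)
def save(c,n,s=1.5,box=None):
    im=c['image'][:,:,::-1]
    if box: im=im[box[1]:box[3],box[0]:box[2]]
    cv2.imwrite('pics/'+n,cv2.resize(im,None,fx=s,fy=s,interpolation=cv2.INTER_CUBIC))
E
python3 - <<'E'
from h import *
import pickle
o=robot.get_obs(); print(o['time'],o['position'],o['tool_rot'],o['grip_width'])
for n in ['top','side']:
    c=robot.camera(n); save(c,n+'0.png'); print(n,c['xyz'],c['rotation'],c['fx'],c['distortion'])
    pickle.dump(c,open(n+'0.pkl','wb'))
    for t in ['tiers','roof','fir','lidbox','tram','viaduct']:
        r=robot.regions_of(c,t); print(t,[(round(x['p'],2),x['bbox'],int(x['pixels'].sum())) for x in r[:2]])
        if r: np.save(f'{n}_{t}.npy',r[0]['pixels'])
E
```

```text
pics
0.0 [ 0.21878423 -0.58472761  0.24658213] [-0.6958141  -0.12659877  0.69582541 -0.1250699 ] 0.08683660591013248
top [ 0.44946672 -0.0295807   1.27342639] [ 0.70980121 -0.70264703  0.03505895 -0.03521742] 463.675726648165 [-0.13315665  0.          0.          0.          0.        ]
tiers [(0.74, [137.0, 97.5, 363.8, 278.3], 24384)]
roof [(0.65, [226.4, 166.6, 277.1, 216.7], 1851)]
fir [(0.82, [172.0, 214.5, 200.0, 242.1], 521)]
lidbox [(0.94, [311.1, 178.1, 336.6, 212.5], 708)]
tram [(0.83, [244.4, 127.3, 292.0, 148.7], 649)]
viaduct [(0.85, [369.5, 147.8, 411.9, 199.4], 1067)]
side [0.41998417 0.87862448 0.95228278] [-0.08018985  0.91457929 -0.3954443   0.02716835] 429.19448499035514 [0.02250438 0.         0.         0.         0.        ]
tiers [(0.87, [183.3, 129.7, 327.1, 289.2], 17491)]
roof [(0.77, [238.3, 162.6, 274.8, 190.5], 959)]
fir [(0.68, [264.7, 187.3, 288.4, 228.7], 625), (0.41, [237.9, 159.4, 276.3, 192.2], 922)]
lidbox [(0.93, [254.5, 124.7, 279.8, 145.8], 431)]
tram [(0.61, [204.4, 156.8, 215.4, 195.0], 433)]
viaduct [(0.74, [237.2, 107.2, 274.7, 132.7], 625)]
```

Run:
```python
from h import *
import pickle
c=pickle.load(open('top0.pkl','rb')); save(c,'topc.png',3,(120,80,380,290))
c=pickle.load(open('side0.pkl','rb')); save(c,'sidec.png',3.5,(160,100,360,260))
```

```text
(no output)
```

View pics/top0.png

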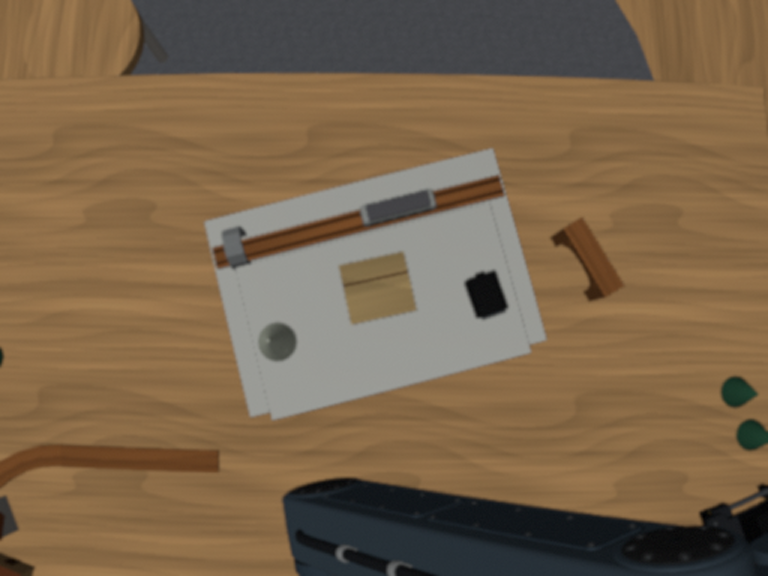

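View pics/side0.png

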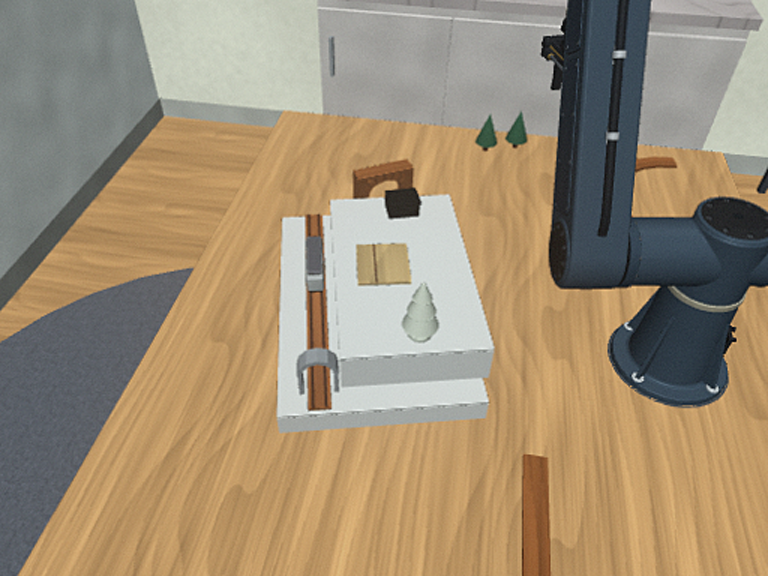

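```bash
sleep 0
```

```text
(no output)
```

View pics/topc.png

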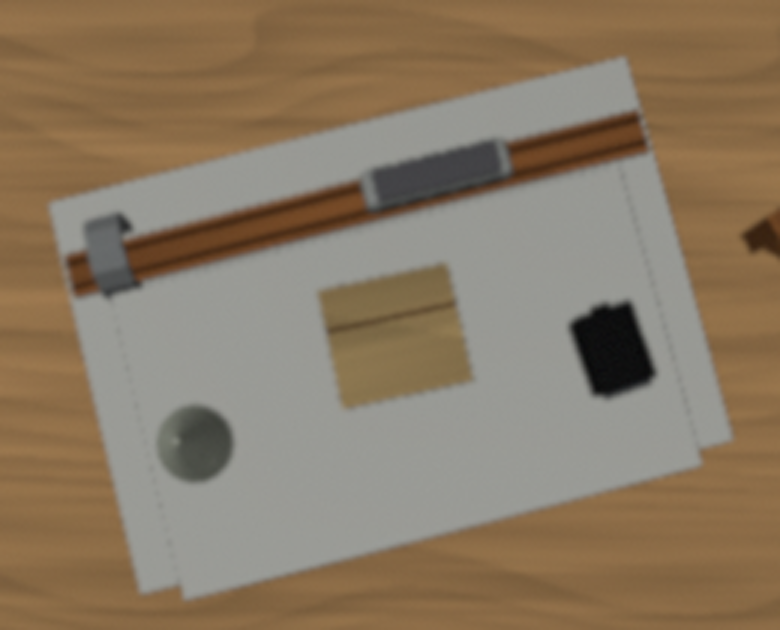

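View pics/sidec.png

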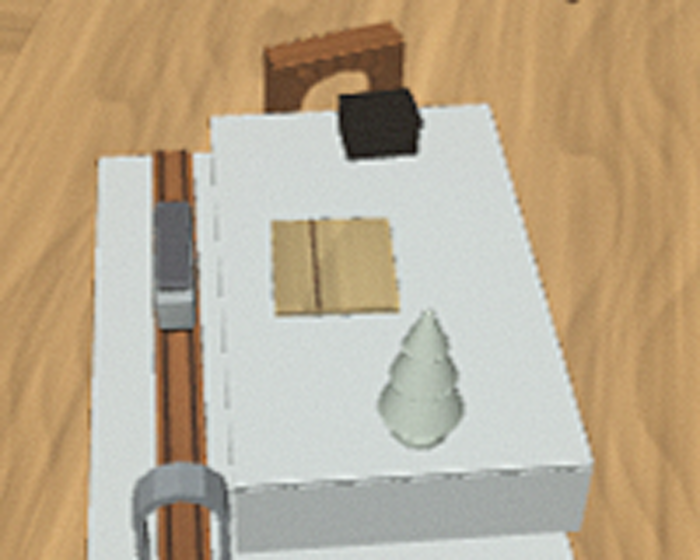

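The top picture shows the panel at about crop (318,290)-(473,408), with the fir at its left (195,443), the lid box at its right (612,350), and the tram and track beyond. The panel looks slightly askew. I'll fit the poses using the image edges.

```bash
cat > fit.py <<'E'
from h import *
from scipy.optimize import least_squares
from scipy.ndimage import map_coordinates
def T(p,X):
    X=np.atleast_2d(np.array(X,float)); c,s=np.cos(p[2]),np.sin(p[2])
    return np.c_[p[0]+c*X[:,0]-s*X[:,1],p[1]+s*X[:,0]+c*X[:,1],X[:,2]]
def samp(a,b,n=60): 
    t=np.linspace(.06,.94,n)[:,None]; return np.array(a)*(1-t)+np.array(b)*t
def fit(c,edges,p0,rng=(6,3,2),img=None,verbose=False):
    """edges: list of (a,b) in m local coordinates, z world. Find max gradient along the normal, robust LSQ"""
    g=cv2.GaussianBlur(c['image'].astype(float),(0,0),.7) if img is None else img
    if g.ndim==2: g=g[:,:,None]
    p=np.array(p0,float)
    P=np.vstack([samp(a,b) for a,b in edges]); D=np.vstack([np.tile((np.array(b)-np.array(a))/np.linalg.norm(np.array(b)-np.array(a)),(60,1)) for a,b in edges])
    for r in rng:
        for _ in range(4):
            u=proj(c,T(p,P)); v=proj(c,T(p,P+D*.002)); t=v-u; t/=np.linalg.norm(t,axis=1)[:,None]; n=np.c_[-t[:,1],t[:,0]]
            s=np.arange(-r,r+.01,.1)
            q=u[:,None]+n[:,None]*s[None,:,None]
            pr=np.stack([map_coordinates(g[:,:,k],[q[...,1],q[...,0]],order=1,mode='nearest') for k in range(g.shape[2])],-1)
            gr=np.abs(np.gradient(pr,axis=1)).sum(-1); i=gr.argmax(1); w=gr.max(1); off=s[i]
            tgt=u+n*off[:,None]; ok=w>np.median(w)*.3
            f=lambda x:(((proj(c,T(x,P))-tgt)*n).sum(1))[ok]
            so=least_squares(f,p,loss='soft_l1',f_scale=.4,x_scale=[.01,.01,.05]); p=so.x
    if verbose: print('rms px',np.sqrt(np.mean(so.fun**2)), 'med',np.median(np.abs(f(p))))
    return p
zl,zu=.05,.13
TI=[((.16,.27,zl),(.16,-.27,zl)),((-.21,.22,zu),(-.21,-.22,zu)),((.16,.27,zl),(-.2,.27,zl)),((.16,-.27,zl),(-.14,-.27,zl))]
def roofE(z=.138): return [((.05,.055,z),(.05,-.055,z)),((.05,-.055,z),(-.05,-.055,z)),((-.05,-.055,z),(-.05,.055,z)),((-.05,.055,z),(.05,.055,z))]
TIS=[((.16,.27,zl),(.16,-.2,zl)),((-.21,.22,zu),(-.21,-.22,zu)),((-.21,.22,zu),(.05,.22,zu)),((-.21,-.22,zu),(-.10,-.22,zu)),((.16,.27,zl),(-.2,.27,zl))]
def rel(t,p):
    c,s=np.cos(t[2]),np.sin(t[2]); d=p[:2]-t[:2]; return np.array([(c*d[0]+s*d[1])*1e3,(-s*d[0]+c*d[1])*1e3,np.degrees(p[2]-t[2])])
def corners_over(t,p):
    q=T(p,[(.05,.055,0),(.05,-.055,0)]); return [rel(t,np.r_[x[:2],0])[0]-50 for x in q]
E
python3 - <<'E'
from fit import *
import pickle
for n in ['top','side']:
    c=pickle.load(open(n+'0.pkl','rb'))
    uv=[(120+50/3,80+204/3),(120+627/3,80+57/3)]
    ct=pickle.load(open('top0.pkl','rb'))
    q=toz(ct,uv,.05); d=q[0]-q[1]; print('len',np.linalg.norm(d)); yaw=np.arctan2(-d[0],d[1]); m=(q[0]+q[1])/2
    p0=[m[0]-.16*np.cos(yaw),m[1]-.16*np.sin(yaw),yaw]
    t=fit(c,TI if n=='top' else TIS,p0,verbose=True); print(n,'tiers',t,np.degrees(t[2]))
    k=toz(ct,[(120+318/3,80+290/3),(120+447/3,80+264/3),(120+473/3,80+380/3),(120+345/3,80+408/3)],.138)
    d=(k[0]+k[3]-k[1]-k[2]); 
    p=fit(c,roofE(),[*k[:,:2].mean(0),np.arctan2(-d[0],d[1])],verbose=True); print('roof',p,'rel',rel(t,p),corners_over(t,p))
    im=c['image'][:,:,::-1].copy(); im=cv2.resize(im,None,fx=3,fy=3)
    for e,pp in [(TI+[((.05,.22,zu),(.05,-.22,zu))],t),(roofE(),p)]:
        for a,b in e:
            u=proj(c,T(pp,[a,b]))*3+1; cv2.line(im,*[tuple(int(round(z)) for z in x) for x in u],(0,0,255),1)
    cv2.imwrite(f'pics/fit_{n}.png',(im[240:840,360:1140] if n=='top' else im[300:880,480:1080]))
    for th,z in [('fir',.13+.04),('lidbox',.17),('tram',.108)]:
        mk=np.load(f'{n}_{th}.npy'); y,x=np.nonzero(mk); w=toz(c,[(x.mean(),y.mean())],z)[0]; print(th,w,rel(t,np.r_[w[:2],0])[:2])
E
```

```text
len 0.5389200447406964
rms px 0.5812833925598176 med 0.29283557250434145
top tiers [ 0.59790479 -0.01422328  0.2641582 ] 15.13514976596239
rms px 0.3151264991276014 med 0.19928527915448685
roof [ 0.55648234 -0.02688418  0.2236223 ] rel [-43.29133722  -1.40645963  -2.32253567] [np.float64(-41.103546877362106), np.float64(-45.56127424722737)]
fir [0.46629162 0.12987544 0.17      ] [-89.4241473  173.46409388]
lidbox [ 0.54493489 -0.19968856  0.17      ] [ -99.55689539 -165.20171001]
tram [ 0.69640664 -0.06420142  0.108     ] [ 82.03594774 -73.96304293]
len 0.5389200447406964
rms px 0.5758537448903223 med 0.20089219205543338
side tiers [ 0.59786019 -0.01160079  0.26064093] 14.933625201508802
rms px 0.7347415323509652 med 0.40016391933317996
roof [ 0.55567031 -0.01938343  0.22005546] rel [-42.77049922   3.35254935  -2.32537598] [np.float64(-40.580085133503246), np.float64(-45.04326100826556)]
fir [0.46785179 0.13536443 0.17      ] [-87.74444173 175.50461698]
lidbox [ 0.54281431 -0.17188708  0.17      ] [ -94.49246567 -140.6873095 ]
tram [ 0.69332826 -0.02611654  0.108     ] [ 88.50293249 -38.62759251]
```

View pics/fit_top.png

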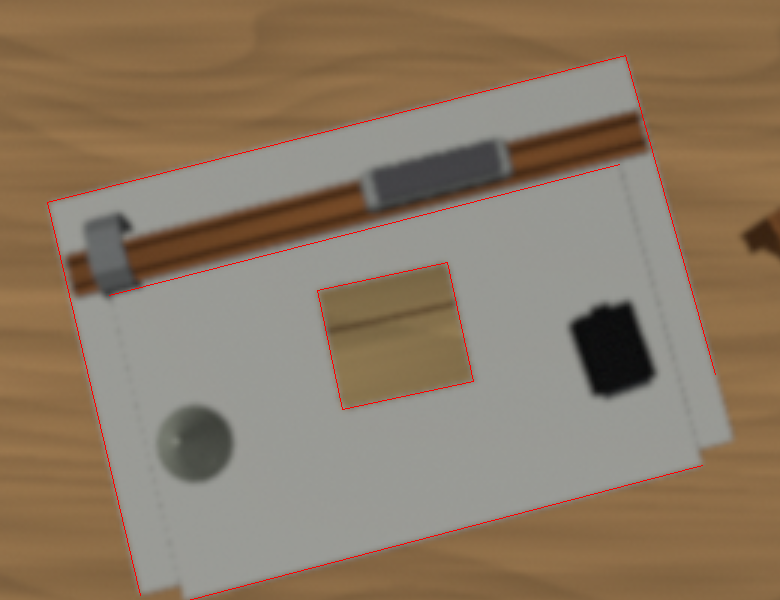

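View pics/fit_side.png

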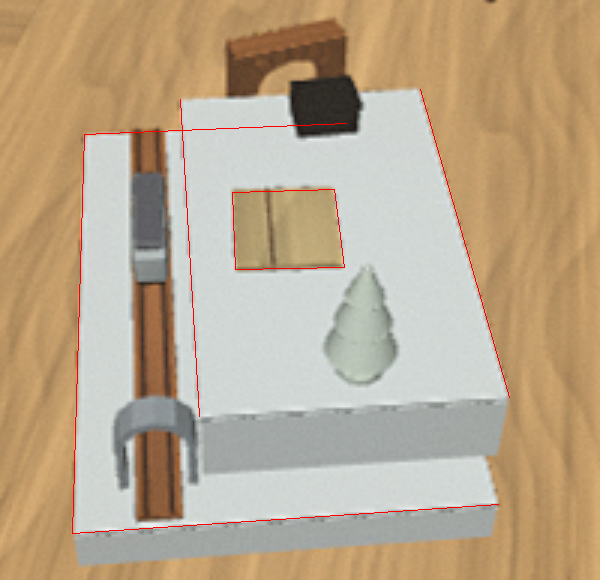

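Both fits agree. The panel's centre is at tiers x ≈ -43, y ≈ -1, its yaw is -2.3°, and its leading corners are 41 and 45 mm inside the edge. I'll set both fingertips behind the rear edge, with the jaw line parallel to the deck edge, and push so that the panel squares itself.

```bash
cat > plan.py <<'E'
from fit import *
TT=np.array([0.59788,-0.0132,0.2628])
def report(ti_x,ti_y,z,obs=None):
    o=obs or robot.get_obs(); r=R.from_quat(o['tool_rot']).as_matrix(); p=np.array(o['position'])
    q=T(TT,[(ti_x/1e3,ti_y/1e3,z)])[0]
    Y=np.array([-np.sin(TT[2]),np.cos(TT[2]),0]); best=None
    for s in (1,-1):
        yl=r.T@(Y*s); a=np.degrees(np.arctan2(yl[2],yl[1]))
        if best is None or abs(a)<abs(best): best=a
    d=r.T@(q-p)*1e3
    print('t',round(o['time'],2),'pos',p.round(4),'tiersrel',rel(TT,np.r_[p[:2],0])[:2].round(1),'tool x',r[:,0].round(3),'y',r[:,1].round(3),'force',np.round(o['ft_force'],2),'w',round(o['grip_width'],4),'q6',o['q'][-1])
    print('need tool shift',d.round(1),'turn',round(best,2))
E
python3 -c "
from plan import *
report(-125,-1,.2466)"
```

```text
t 0.7 pos [ 0.2189 -0.5854  0.2476] tiersrel [-514.6 -454.1] tool x [-0. -0. -1.] y [ 0.35  -0.937  0.   ] force [ 0.34 -0.06 -0.14] w 0.0873 q6 -0.17852399022036003
need tool shift [   0.9 -414.1 -430.9] turn 5.45
```

>>> move_arm(commands=[[-0.4, 0, -26, -27, 1], [-0.4, 0, -52, -54, 2], [-0.4, 0, -78, -81, 3], [-0.4, 0, -104, -108, 4], [-0.4, 0, -130, -135, 5], [-0.4, 0, -156, -162, 5.4], [-0.4, 0, -182, -189, 5.4], [-0.4, 0, -208, -216, 5.4]])

```text
time: 1.37
position: [0.3489, -0.3134, 0.2478]
tool_rot: [0.701, 0.093, -0.701, 0.093]
ft_force: [-0.4, -0.1, -0.1]
grip_width: 0.0611
```

```bash
python3 -c "
from plan import *
report(-125,-1,.2466)"
```

```text
t 1.37 pos [ 0.3489 -0.3134  0.2478] tiersrel [-318.4 -225.2] tool x [ 0.    -0.001 -1.   ] y [ 0.26  -0.966  0.001] force [-0.36 -0.07 -0.13] w 0.0611 q6 0.3368815131747529
need tool shift [   1.1 -224.1 -193.5] turn 0.01
```

>>> move_arm(commands=[[-0.4, 0, -29, -25, 0], [-0.4, 0, -58, -50, 0], [-0.4, 0, -87, -75, 0], [-0.4, 0, -116, -100, 0], [-0.4, 0, -145, -125, 0], [-0.4, 0, -174, -150, 0], [-0.4, 0, -203, -175, 0], [-0.4, 0, -210, -180, 0]])

```text
time: 2.03
position: [0.4691, -0.061, 0.2479]
tool_rot: [0.702, 0.095, -0.7, 0.094]
ft_force: [-0.3, -0.9, -0.6]
grip_width: 0.0607
```

```bash
python3 -c "
from plan import *
c=robot.camera('top'); save(c,'top1.png',3,(120,80,380,280)); report(-125,-1,.16)"
```

```text
t 2.08 pos [ 0.4686 -0.0617  0.2478] tiersrel [-137.5  -13.2] tool x [ 0.001  0.001 -1.   ] y [ 0.266 -0.964 -0.001] force [ 0.27 -1.02  0.2 ] w 0.0612 q6 0.9324217120203703
need tool shift [ 87.8 -12.1 -12.4] turn 0.34
```

View pics/top1.png

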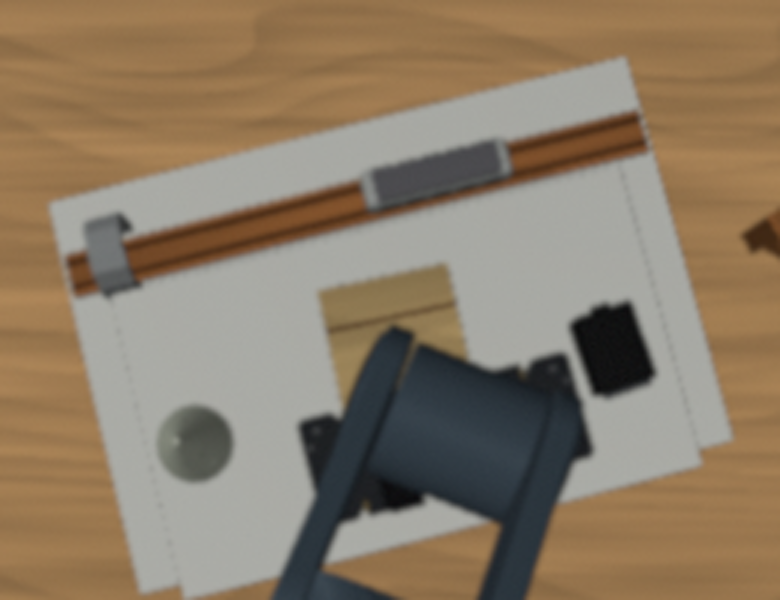

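>>> move_arm(commands=[[-0.4, 0, -6, 6, 0.2], [-0.4, 0, -11, 12, 0.3], [-0.4, 25, -11, 12, 0.3], [-0.4, 50, -11, 12, 0.3], [-0.4, 70, -11, 12, 0.3], [-0.4, 80, -11, 12, 0.3], [-0.4, 86, -11, 12, 0.3], [-0.4, 86, -11, 12, 0.3]])

```text
time: 2.75
position: [0.4513, -0.0587, 0.1606]
tool_rot: [-0.7, -0.091, 0.702, -0.09]
ft_force: [-0.4, 0.0, 0.3]
grip_width: 0.061
```

```bash
python3 -c "
from plan import *
report(-125,-1,.158)
c=robot.camera('side'); save(c,'side1.png',4,(180,110,340,250)); report(-125,-1,.158)"
```

```text
t 2.75 pos [ 0.4513 -0.0587  0.1606] tiersrel [-153.4   -5.9] tool x [-0.003  0.001 -1.   ] y [ 0.253 -0.967 -0.002] force [-0.39  0.03  0.33] w 0.061 q6 0.9397505787528091
need tool shift [  2.6  -5.  -28.3] turn -0.4
t 2.8 pos [ 0.4521 -0.0587  0.1614] tiersrel [-152.6   -6.1] tool x [-0.001  0.    -1.   ] y [ 0.253 -0.967 -0.001] force [ 0.03 -0.25  0.62] w 0.0612 q6 0.9398433139697888
need tool shift [  3.4  -5.3 -27.6] turn -0.38
```

View pics/side1.png

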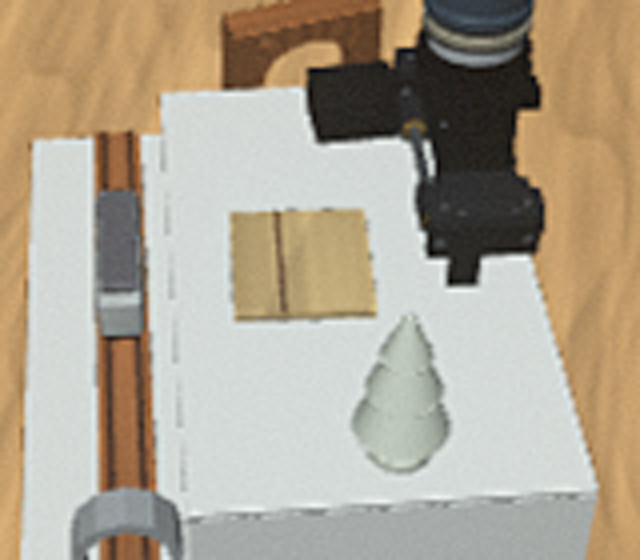

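I stepped the wrong way along tool z and ended up 28 mm further back, which did no harm. The fingertips stand clear behind the panel at about (460,275) in the crop. Next I'll correct the height, sideways offset and turn, then approach.

>>> move_arm(commands=[[-0.4, 1.5, -3, -8, -0.2], [-0.4, 3, -5, -16, -0.4], [-0.4, 3, -5, -24, -0.4], [-0.4, 3, -5, -32, -0.4], [-0.4, 3, -5, -39, -0.4], [-0.4, 3, -5, -43, -0.4], [-0.4, 3, -5, -43, -0.4], [-0.4, 3, -5, -43, -0.4]])

```text
time: 3.47
position: [0.4934, -0.0417, 0.1585]
tool_rot: [-0.701, -0.094, 0.701, -0.094]
ft_force: [-0.2, -0.1, -0.4]
grip_width: 0.0609
```

```bash
python3 -c "
from plan import *
c=robot.camera('side'); save(c,'side2.png',4,(180,110,340,250)); report(-24.5,-1,.158)"
```

```text
t 3.52 pos [ 0.493  -0.0418  0.1584] tiersrel [-108.7   -0.3] tool x [-0.001  0.    -1.   ] y [ 0.263 -0.965 -0.   ] force [ 0.47 -0.07 -0.54] w 0.0609 q6 0.9944786949449285
need tool shift [  0.4   0.9 -84.2] turn 0.16
```

View pics/side2.png

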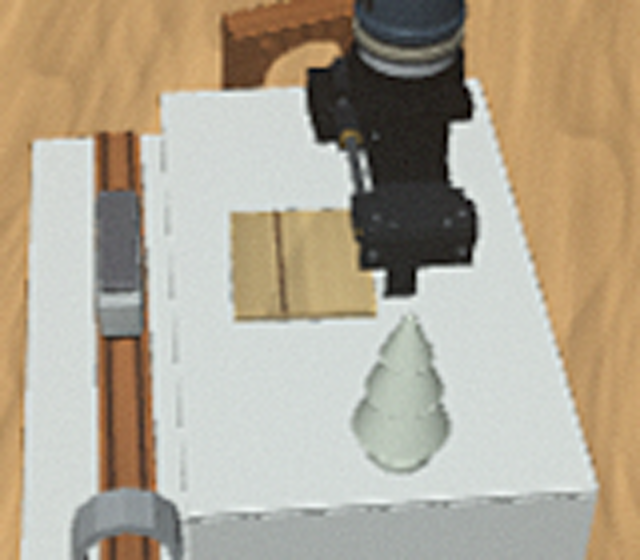

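The fingertips are right behind the rear edge and clear of it. I'll push part of the way first.

>>> move_arm(commands=[[-0.4, 0, 0.5, -6, 0.2], [-0.4, 0, 0.5, -12, 0.2], [-0.4, 0, 0.5, -18, 0.2], [-0.4, 0, 0.5, -24, 0.2], [-0.4, 0, 0.5, -30, 0.2], [-0.4, 0, 0.5, -36, 0.2], [-0.4, 0, 0.5, -42, 0.2], [-0.4, 0, 0.5, -48, 0.2]])

```text
time: 4.18
position: [0.5404, -0.0296, 0.1585]
tool_rot: [-0.701, -0.092, 0.701, -0.092]
ft_force: [-1.0, -0.1, 0.8]
grip_width: 0.0611
```

```bash
python3 -c "
from plan import *
import pickle
report(-24.5,-1,.158)
c=robot.camera('side'); save(c,'side3.png',4,(180,110,340,250)); pickle.dump(c,open('side3.pkl','wb'))
c=robot.camera('top'); save(c,'top3.png',3.5,(150,100,370,270)); pickle.dump(c,open('top3.pkl','wb'))
report(-24.5,-1,.158)"
```

```text
t 4.18 pos [ 0.5404 -0.0296  0.1585] tiersrel [-59.8  -0.9] tool x [-0.  0. -1.] y [ 0.259 -0.966 -0.   ] force [-0.96 -0.08  0.79] w 0.0611 q6 1.0474828346376712
need tool shift [  0.5   0.  -35.3] turn -0.05
t 4.28 pos [ 0.5412 -0.0297  0.1586] tiersrel [-59.1  -1.3] tool x [ 0.002 -0.    -1.   ] y [ 0.259 -0.966  0.001] force [-0.62 -0.12 -0.27] w 0.0609 q6 1.0471177701139578
need tool shift [  0.7  -0.3 -34.6] turn -0.03
```

View pics/side3.png

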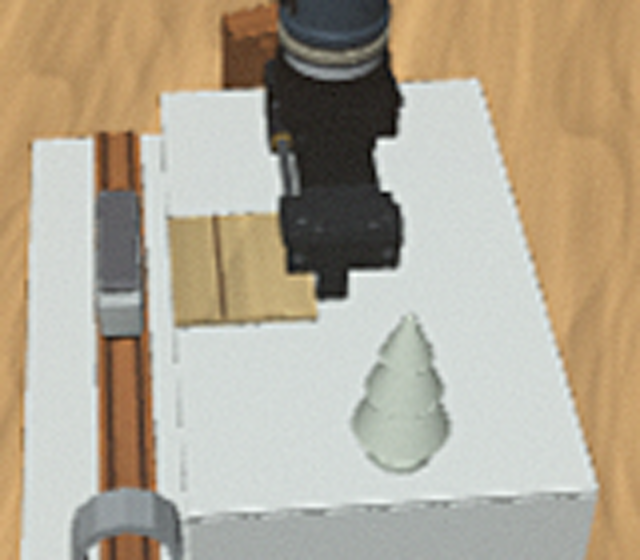

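View pics/top3.png

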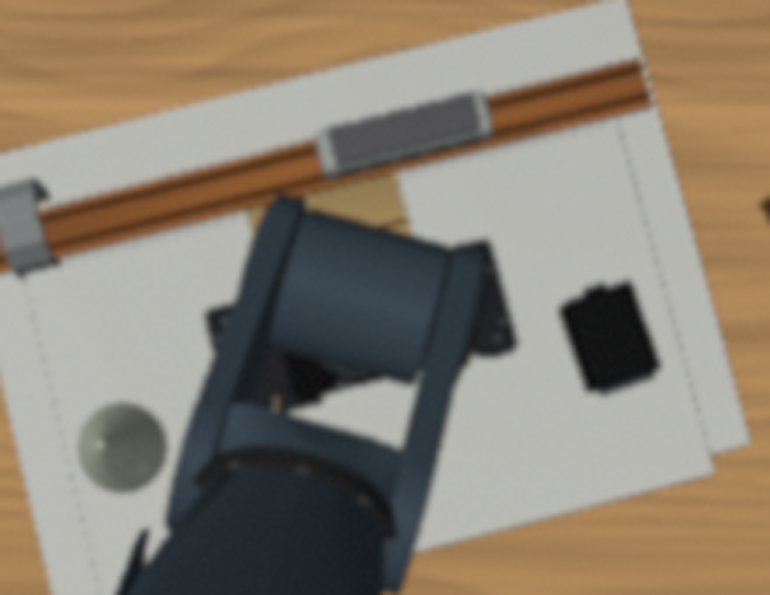

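The panel follows squarely, and its leading end is about at the deck edge (side crop, left edge at x≈170). I'll push on to about 30 mm of overhang, then back off and measure.

>>> move_arm(commands=[[-0.4, 0, 0, -5, 0], [-0.4, 0, 0, -10, 0], [-0.4, 0, 0, -15, 0], [-0.4, 0, 0, -20, 0], [-0.4, 0, 0, -24, 0], [-0.4, 0, 0, -27, 0], [-0.4, 0, 0, -29, 0], [-0.4, 0, 0, -30, 0]])

```text
time: 4.95
position: [0.569, -0.022, 0.1585]
tool_rot: [0.701, 0.092, -0.701, 0.092]
ft_force: [-0.1, 0.0, 0.6]
grip_width: 0.0612
```

```bash
python3 -c "
from plan import *
import pickle
report(-24.5,-1,.158)
c=robot.camera('side'); save(c,'side4.png',4,(180,110,340,250)); pickle.dump(c,open('side4.pkl','wb'))
c=robot.camera('top'); save(c,'top4.png',3.5,(150,100,370,270)); pickle.dump(c,open('top4.pkl','wb'))
report(-24.5,-1,.158)"
```

```text
t 4.95 pos [ 0.569  -0.022   0.1585] tiersrel [-30.2  -1. ] tool x [ 0. -0. -1.] y [ 0.259 -0.966  0.   ] force [-0.08  0.    0.57] w 0.0612 q6 1.0740143278929553
need tool shift [ 0.5 -0.  -5.7] turn -0.05
t 5.05 pos [ 0.5689 -0.0221  0.1585] tiersrel [-30.3  -1. ] tool x [ 0.  0. -1.] y [ 0.259 -0.966  0.   ] force [-0.26 -0.37  0.69] w 0.0605 q6 1.073914398771664
need tool shift [ 0.5 -0.  -5.8] turn -0.06
```

View pics/side4.png

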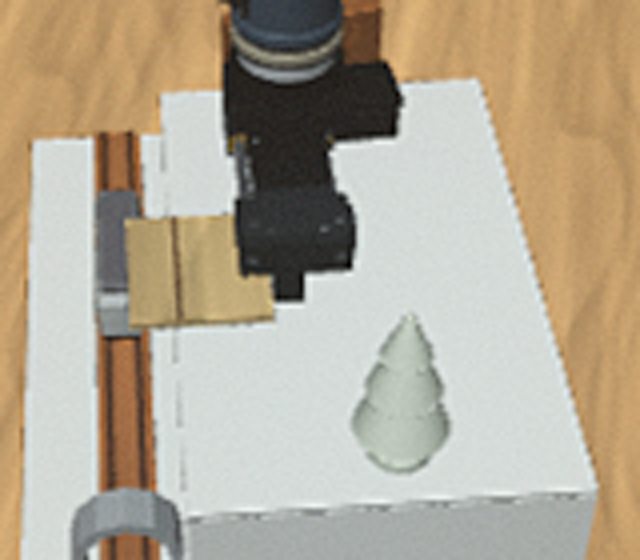

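View pics/top4.png

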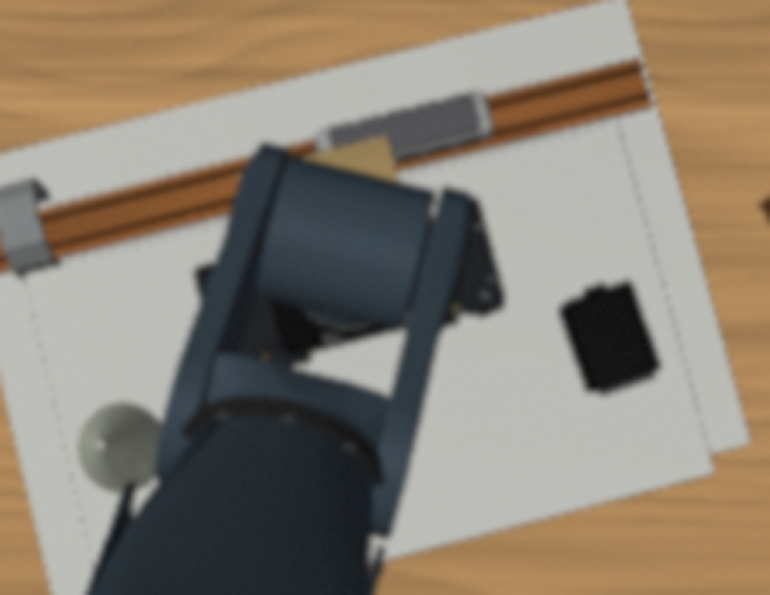

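>>> move_arm(commands=[[-0.4, 0, 0, 5, 0], [-0.4, 0, 0, 20, 0], [-0.4, 0, 0, 40, 0], [-0.4, 0, 0, 60, 0], [-0.4, 0, 0, 80, 0], [-0.4, 0, 0, 95, 0], [-0.4, 0, 0, 100, 0], [-0.4, 0, 0, 100, 0]])

```text
time: 5.72
position: [0.4707, -0.048, 0.1587]
tool_rot: [-0.701, -0.092, 0.702, -0.092]
ft_force: [0.7, -0.2, 0.4]
grip_width: 0.0608
```

```bash
cat > meas.py <<'E'
from plan import *
import sys
tag=sys.argv[1]
for n in ['top','side']:
    c=robot.camera(n); b=(150,100,370,270) if n=='top' else (180,110,340,250); save(c,n+tag+'.png',3.5 if n=='top' else 4,b)
    c0=[0.59790,-0.01422,0.26416] if n=='top' else [0.59786,-0.0116,0.26064]
    x0=float(sys.argv[2]); g=T(TT,[((x0)/1e3,0 if n=='side' else -.0014,0)])[0]; g=np.array([g[0],g[1]+(.003 if n=='side' else 0),TT[2]])
    for nm,E in [('all',roofE()),('noRear',[roofE()[i] for i in (0,1,3)])]:
        p=fit(c,E,g,rng=(4,2.5,1.5),verbose=True); print(n,nm,rel(c0,p).round(2),'over',np.round(corners_over(np.array(c0),p),2))
    # line over edge: panel-line fit alone: two edges
report(-24.5,-1,.158)
E
python3 meas.py 5 29.5
```

```text
rms px 0.4119805223400661 med 0.2962932039911373
top all [30.07 -0.78  0.33] over [29.76 30.39]
rms px 0.6136066511923345 med 0.5013558196005727
top noRear [41.7  -0.78  1.95] over [39.81 43.54]
rms px 0.7759446070785975 med 0.5966910402680513
side all [31.33  3.13 -0.63] over [31.93 30.72]
rms px 0.865593131108789 med 0.7307647809701259
side noRear [31.23  3.34 -0.54] over [31.75 30.7 ]
t 5.82 pos [ 0.4731 -0.0483  0.1589] tiersrel [-129.6   -1.4] tool x [ 0.002 -0.    -1.   ] y [ 0.258 -0.966  0.001] force [0.2  0.49 0.34] w 0.0609 q6 0.9719134851127583
need tool shift [   1.    -0.6 -105.1] turn -0.08
```

View pics/top5.png

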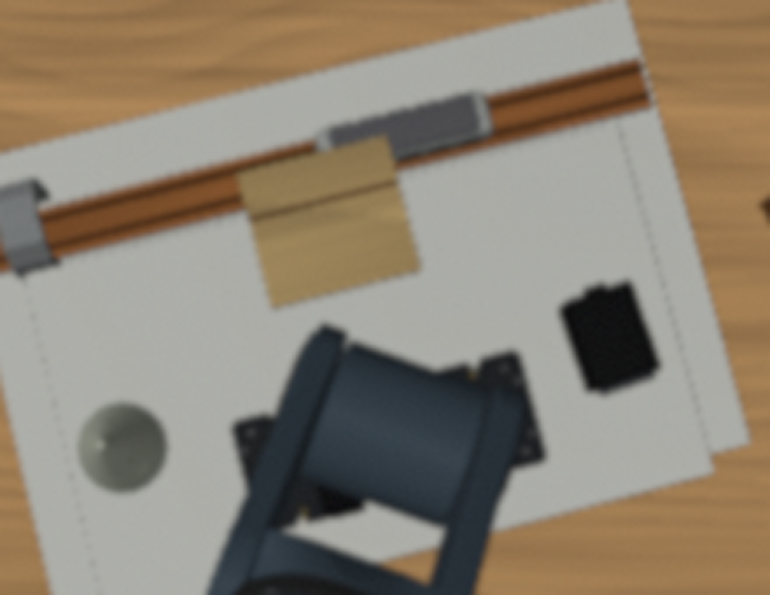

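View pics/side5.png

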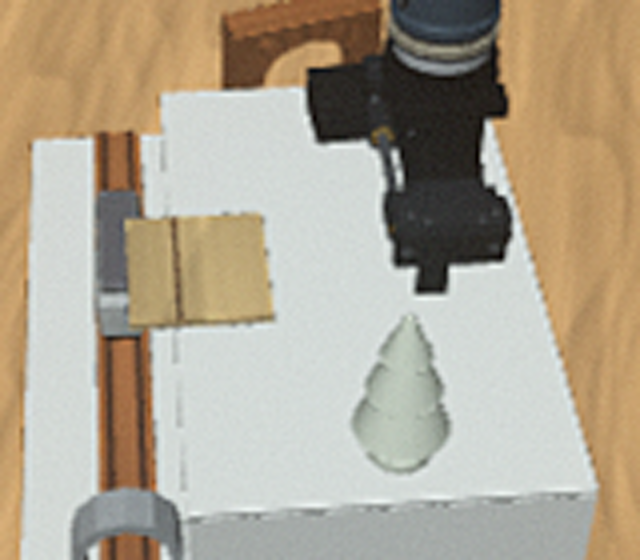

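Measured overhang is 30.1 mm in the top picture, 31.3 mm in the side picture, and 29.5 mm from the contact geometry. Yaw is within about half a degree. I'll push about 5 mm more, slowly.

>>> move_arm(commands=[[-0.4, 0, -0.5, -25, 0], [-0.4, 0, -0.5, -50, 0], [-0.4, 0, -0.5, -75, 0], [-0.4, 0, -0.5, -88, 0], [-0.4, 0, -0.5, -94, 0], [-0.4, 0, -0.5, -97, 0], [-0.4, 0, -0.5, -98, 0], [-0.4, 0, -0.5, -98, 0]])

```text
time: 6.48
position: [0.566, -0.022, 0.1583]
tool_rot: [-0.701, -0.092, 0.701, -0.092]
ft_force: [-0.4, 0.3, -0.9]
grip_width: 0.0608
```

```bash
python3 -c "
from plan import *
report(-25.4,-1,.158)"
```

```text
t 6.48 pos [ 0.566  -0.022   0.1583] tiersrel [-33.   -0.2] tool x [-0.001  0.    -1.   ] y [ 0.259 -0.966 -0.   ] force [-0.36  0.33 -0.85] w 0.0608 q6 1.072884983305507
need tool shift [ 0.3  0.8 -7.6] turn -0.05
```

>>> move_arm(commands=[[-0.4, 0, 0, -1.5, 0], [-0.4, 0, 0, -3, 0], [-0.4, 0, 0, -4, 0], [-0.4, 0, 0, -5, 0], [-0.4, 0, 0, -6, 0], [-0.4, 0, 0, -6.5, 0], [-0.4, 0, 0, -7, 0], [-0.4, 0, 0, -7, 0]])

```text
time: 7.15
position: [0.5735, -0.0203, 0.1586]
tool_rot: [0.701, 0.092, -0.701, 0.092]
ft_force: [0.1, -0.9, 0.2]
grip_width: 0.0609
```

>>> move_arm(commands=[[-0.4, 0, 0, 3, 0], [-0.4, 0, 0, 15, 0], [-0.4, 0, 0, 35, 0], [-0.4, 0, 0, 60, 0], [-0.4, 0, 0, 85, 0], [-0.4, 0, 0, 100, 0], [-0.4, 0, 0, 105, 0], [-0.4, 0, 0, 105, 0]])

```text
time: 7.82
position: [0.471, -0.0476, 0.1587]
tool_rot: [-0.701, -0.092, 0.701, -0.092]
ft_force: [1.3, 0.3, 0.0]
grip_width: 0.0606
```

```bash
python3 meas.py 6 35
```

```text
rms px 0.7514969439321293 med 0.39997679546194237
top all [35.43 -0.95 -0.38] over [35.79 35.06]
rms px 0.5475172974108705 med 0.49284712329755676
top noRear [42.59 -0.82  1.39] over [41.24 43.9 ]
rms px 0.7249494880201622 med 0.5007155447338544
side all [36.    2.84 -0.07] over [36.07 35.94]
rms px 0.8197018573963196 med 0.690477210662712
side noRear [35.96  2.8  -0.39] over [36.33 35.59]
t 7.92 pos [ 0.4734 -0.0478  0.1589] tiersrel [-129.2   -1.1] tool x [ 0.002 -0.001 -1.   ] y [ 0.258 -0.966  0.001] force [-0.11 -0.8   0.35] w 0.0608 q6 0.9728696078998621
need tool shift [   1.1   -0.2 -104.7] turn -0.08
```

View pics/top6.png

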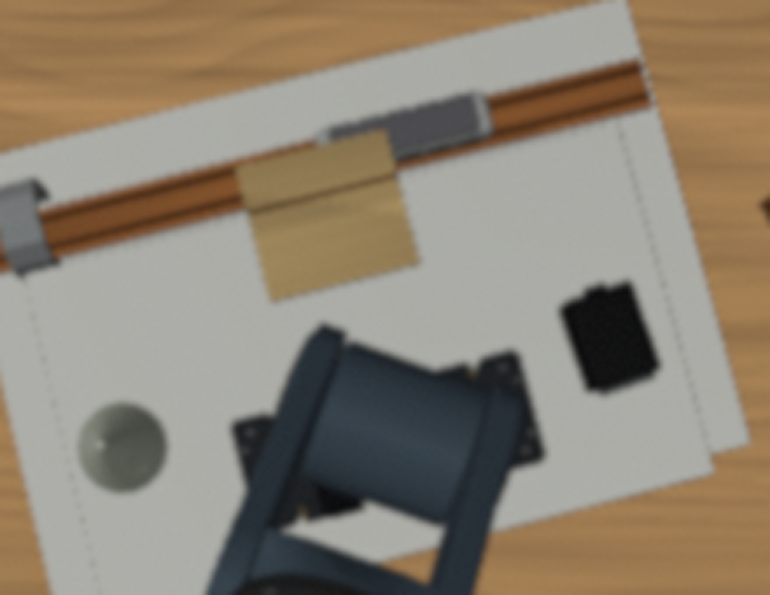

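View pics/side6.png

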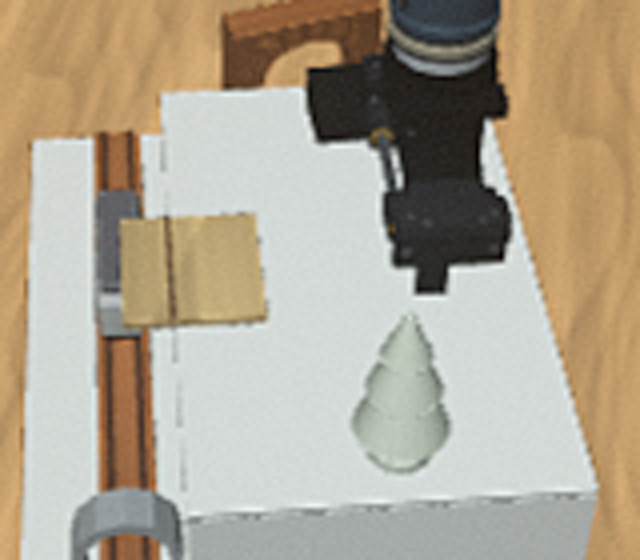

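The inlaid line at side crop (167,217)-(174,322) lies on the deck-edge line, and overhang reads 35–36 mm at both corners. I'll lift clear and make one last check.

>>> move_arm(commands=[[-0.4, -15, 0, 0, 0], [-0.4, -40, 0, 0, 0], [-0.4, -70, 0, 20, 0], [-0.4, -95, 0, 40, 0], [-0.4, -110, 0, 50, 0], [-0.4, -120, 0, 55, 0], [-0.4, -120, 0, 55, 0], [-0.4, -120, 0, 55, 0]])

```text
time: 8.58
position: [0.4203, -0.062, 0.2792]
tool_rot: [0.702, 0.092, -0.7, 0.093]
ft_force: [-0.4, 0.7, -0.7]
grip_width: 0.0608
```

```bash
python3 meas.py 7 35 | grep -v noRear
python3 - <<'E'
from fit import *
c=robot.camera('top')
t=np.array([0.59790,-0.01422,0.26416])
# dark line: minimum of intensity along tiers x at several y, at z=.138
g=c['image'].astype(float).sum(2)
for y in np.linspace(-.045,.043,9):
    xs=np.arange(.035,.066,.0005); u=proj(c,T(t,np.c_[xs,0*xs+y,0*xs+.138]))
    v=map_coordinates(g,[u[:,1],u[:,0]],order=3); i=v.argmin(); print(round(y*1e3),round(xs[i]*1e3,1),end='; ')
print()
for n in ['fir','lidbox','tram','viaduct']:
    r=robot.regions_of(c,n); print(n,r[0]['bbox'] if r else None)
E
```

```text
rms px 0.744458713356418 med 0.39849089449323394
top all [35.61 -0.97 -0.58] over [36.16 35.05]
rms px 0.5511522549310132 med 0.4024064296748702
rms px 0.7345234810899963 med 0.452940253221025
side all [ 3.57e+01  3.13e+00 -3.00e-02] over [35.73 35.67]
rms px 0.8250378972191947 med 0.7023315916948849
t 8.68 pos [ 0.4196 -0.0616  0.278 ] tiersrel [-184.8   -0.4] tool x [-0.  0. -1.] y [ 0.259 -0.966 -0.   ] force [-0.57 -0.12  0.87] w 0.0609 q6 0.8976612421540086
need tool shift [ 120.     0.5 -160.3] turn -0.03
-45 50.5; -34 50.5; -23 50.5; -12 50.5; -1 50.5; 10 50.5; 21 50.5; 32 51.0; 43 51.0; 
fir [242.3, 125.8, 292.5, 148.3]
lidbox [310.7, 179.5, 338.8, 214.3]
tram [242.7, 124.0, 289.6, 143.9]
viaduct [368.1, 146.0, 410.2, 199.9]
```

View pics/side7.png

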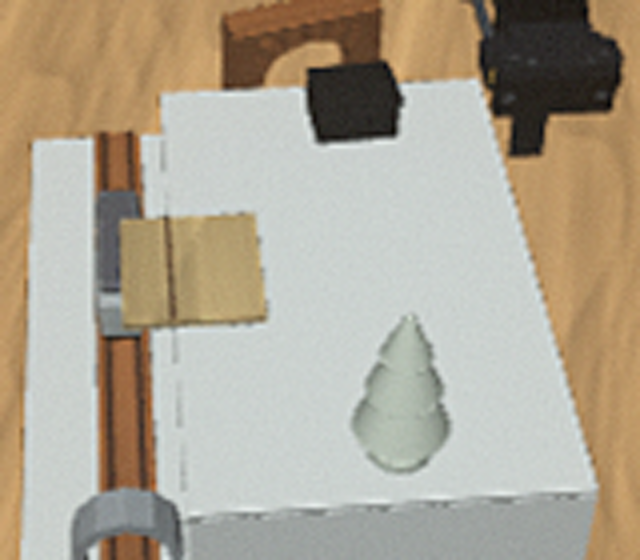

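The inlaid line lies at x = 50.5–51.0 mm along its whole length, against the edge at 50, so the panel is placed and square. The fir, lid box, tram and viaduct look unmoved in the side picture.

```bash
python3 -c "
from rig import robot
print(robot.hand_in(), robot.get_obs()['time'])"
```

```text
the job is handed in; nothing more can be done
the job is handed in; nothing more can be done
```

I pushed the panel about 79 mm across the top tier with both fingertips on its rear edge and the jaws parallel to the deck edge, which also squared it. I then backed the gripper off, lifted it clear and handed in at about 9 s of the 35 s allowed.

**Overhang:** the last checks gave 36.2 / 35.1 mm (left / right corner) from the top camera and 35.7 / 35.7 mm from the side camera. The fingertip position gave about 34.6 mm.

**Squareness:** the inlaid line read 0.5–1.0 mm beyond the edge along its whole length. The yaw fits disagreed slightly, -0.6° from the top and 0.0° from the side.

**Other things in the scene:** the fir, lid box, tram and viaduct look unmoved in the pictures.

**What disagreed:**
- One early step went the wrong way, away from the panel, and touched nothing.
- The top-camera fits that left out the rear edge locked onto the wrong edges, so I ignored them.
- The final network check for "fir" in the top picture returned a box around the tram, so for the fir I relied on the side picture.

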